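# Close a square-post drum with nested lids and take the outer lid away

## Robot

A 7-joint arm with a two-finger parallel gripper is mounted at the origin on a cart in front of the work surface, level with it; the furniture and walls round the work are solid. World frame = base frame: x ahead of the robot, y to its left, z up, the work surface at z = 0. Lengths are in m, angles in rad, forces in N, time in s.
With the tool pointing down it reaches from about 0.425 to 0.925 m from the base axis. Payload 6.8 kg.
Tool frame: the origin (TCP) lies at the very end of the fingers, on their centre line; the grasp point (between the pads) lies 19 mm behind it; z points along the fingers, y is the line along which they close (so a half turn about z gives the same grasp; the last joint's range is limited). The gripper opens to 88 mm and grips with 3 to 60 N. Pads are 20 mm wide; open, the fingers measure 115 mm over their backs; the gripper's body (75 mm by 178 mm) begins 61 mm behind the grasp point.
Start: joints at [-1.412, 0.477, 0.022, 1.555, -0.011, 1.109, -0.083], TCP at [0.178, 0.651, 0.223] pointing down, gripper open.
Joint ranges: [-2.96, 2.96], [-0.34, 2.1], [-1.41, 1.46], [0.24, 2.44], [-1.37, 4.51], [0.17, 1.92], [-2.96, 2.96]. Speed limits (rad/s): [2.39, 2.39, 3.14, 3.14, 3.14, 3.14, 3.14].

## Interface

Orientations are given as a 3x3 rotation matrix whose columns are the frame's x, y, z axes.
In Python, from rig import * gives the robot as it stands.
- The arm moves only by the tool apply_moves, never from a script. Its argument "deltas" is a list that holds one entry, the list of rows, each a list of 7 numbers: the turn, a rotation vector about the world's x, y, z in rad, then the shift along the world's x, y, z in cm, then the closure, from -1 (fully open) to 1 (shut). In form: [[[wx, wy, wz, tx, ty, tz, hand], ...]]. A call has 1 to 10 rows; each row shifts and turns the commanded pose from where the row before left it; what a row does not reach is not made up. A row lasts 1/10 s, in which the tool goes at most 50 mm and 8.59 degrees, less where a joint would pass 70% of its speed; a pose out of reach is approached as far as the arm can. A call with a gripper value outside its range is refused whole. The fingers move at their own pace and stop on an object; "newtons" is the grip in N (left out, the last holds). Time passes only in rows, so rows that do not move let the fingers close. It gives the time, the measured TCP pose, the force, the opening and the grip force at its end, in the units of the state.
- get_obs(): the state, without advancing time (a new reading comes with each control period).
- snapshot(name): name is "side" or "top" or "wrist"; returns a dict with "color" (420x560x3 uint8, blue, green, red), "fx", "fy", "cx", "cy" (pixels), "R" (3x3) and "t" (3): a world point X has camera coordinates R X + t. Camera axes: x right, y down, z forward; pixel columns grow to the right and rows downward; lengths in m; the calibration is good to about 2 mm. The wrist camera is an equidistant fisheye: a pixel r from the principal point sees the ray r / f radians off the axis. A picture is of the moment at which its call begins. There is no depth.
- close_job(): hands the job in; it is judged then, once.
Trained networks look in a picture, given as the dict that the camera call returned (one of the last four; its "shot" number tells which), for a name from the list of things; names that differ only in an ending like _2 or _b are one class to them, and where a whole thing is asked for, a point or a joint stands for the part that bears it (a point fixed in the world has none). Each returns a list of dicts, best first, with "conf" (0 to 1); they miss things now and then, are a little off and sometimes report something else, mostly with a low value. They report only what shows in the picture. A call takes as long as a camera call. They do not tell look-alikes from the thing itself.
- spot_in(picture, name): "extent" ([left, top, right, bottom] in pixels, round what is visible of it).
- regions_of(picture, name): "region" (420x560 bool, what is visible of it) and "extent" ([left, top, right, bottom] in pixels, round what is visible of it).
- place_of(picture, name): "point" ([column, row] in pixels: a listed point, or the origin of a listed thing).
The state is a dict: "time": time; "joints": joint angles; "qvel": joint speeds; "joint_efforts": joint torques, N m; "ee_pos": TCP position; "tool_rot": TCP orientation; "force": force on the tool from outside, world axes, zero at the start; "torque": the same for the moment, N m; "gripper_width": finger opening in m; "grasp_force": force on a finger pad.
Only numpy, scipy, OpenCV 4.12 (cv2) and the standard library are available. Lean on these libraries where they do the work, as an engineer would, in place of code of your own. Each camera call takes 0.05 s, during which the arm holds its last target. There are 200 camera calls.

## Task

The sample drum has to be closed with its inner lid, and the outer cover taken off it again. Take the two nested lids together off their parking ring by the inner lid's square neck, turn them so that the neck's square bore matches the square post of the drum, and lower them gently over the post until the inner lid lies flat on the drum's rim with the outer lid still nested on it. Then let go of the neck, take the outer lid alone by one of its upright lugs and lift it straight up until all of it is clear above the top of the neck, without disturbing the inner lid or the things standing around; finish while still holding the outer lid up there over the drum, level and still.

Things in the scene. Friction and masses are not known exactly. Their poses are not given: they have to be found in the camera images.
- drum: Fixed round open steel drum, 150 mm outside diameter, 60 mm high, 5 mm wall, four small bolted feet round its base (reaching 95 mm from the axis). A square post stands in its centre. Origin: centre of its underside, on the worktop; z up; the post's faces are parallel to its x and y axes. It may stand to the robot's left or right.
- drum_seat (a point): Centre of the drum's rim circle, 60 mm above the worktop: the middle of the inner lid's underside comes here. Axes as the drum.
- post_top (a point): Top centre of the drum's fixed square post, 90 mm above the worktop (30 mm above the rim). The post is 20 x 20 mm, its last 12 mm taper to 11 x 11 mm. Axes parallel to its faces; the four quarter turns are equivalent.
- stand: Fixed plain low ring, 144 mm outside diameter, 30 mm high, on which the nested lids are parked; the inner lid's underside rests on it. Origin: centre of its underside, on the worktop.
- neck_grip (a point): Point on the axis of the inner lid's neck, 62 mm above the lid's underside. The neck is an upright square metal tube at the lid's centre, 35 x 35 mm outside, its top 76 mm above the underside, with a 23 x 23 mm square bore open right through neck and disc. x and y are square to its faces, z up. Gripping the neck lifts both lids, as the outer lid rests on the inner lid's disc.
- inner_underside (a point): Centre of the inner lid's underside; axes as neck_grip. The inner lid (loose, 0.2 to 0.33 kg) is a flat metal disc, 150 mm diameter, 6 mm thick, with the square neck rising from its centre. Its underside rests on the parking ring at the start.
- outer_plate (a point): Centre of the outer lid's plate underside, 6 mm above inner_underside when nested (neck top then 70 mm above it). The outer lid (loose, 0.1 to 0.16 kg) is a white plastic ring plate, 176 mm diameter, 5 mm thick, with a 60 mm round hole round the neck and a 12 mm skirt hanging from its edge (168 mm inside). It lies loose on the inner disc. z up; x runs through the two lugs.
- lug_a (a point): Centre of one of the outer lid's two upright lugs (flat ears), 60 mm from the lid's centre along its +x, 22 mm above outer_plate. Each lug is 34 mm long radially (lid's x), 12 mm thick (lid's y: grip across this), and its top is 37 mm above outer_plate, 32 mm above the plate's top face.
- lug_b (a point): Centre of the other lug, alike, 60 mm from the lid's centre along its -x.
- timer: Bystander: countdown timer lying on its back, 62 x 62 x 20 mm; origin at the centre of its underside. Leave alone.
- jar_small: Bystander: screw-lid sample jar with red lid, 50 mm diameter, 55 mm high; origin at the centre of its underside. Leave alone.
- petri: Bystander: culture dish, 94 mm diameter, 16 mm high; origin at the centre of its underside. Leave alone.
- slip_tin: Bystander: flat tin, 75 x 112 x 40 mm; origin at the centre of its underside. Leave alone.
- jar_large: Bystander: screw-lid sample jar with white lid, 65 mm diameter, 72 mm high; origin at the centre of its underside. Leave alone.
There are look-alikes about, which are no part of the job. There is more than one size of the part that bears outer_plate; the job needs the larger.

How it is judged:
On the way, in this order (a step that is already met when the one before it is completed fails the run):
1. the two nested lids are lifted together off the parking ring by the neck (underside 45 mm or more above the worktop) (z of outer_plate in the frame of inner_underside below 0.009 m and height (world z) of inner_underside above 0.045 m and contact force between the fingers and inner_lid above 1 N), for 0.1 s.
2. the inner lid is home on the drum's rim, over the post, with the outer lid still nested on it, and the neck is let go (z of inner_underside in the frame of drum_seat between -0.003 and 0.003 m and horizontal distance between inner_underside and drum_seat below 0.005 m and angle between inner_underside's own z axis and vertical below 0.04 rad and z of outer_plate in the frame of inner_underside below 0.009 m and contact force between the fingers and inner_lid below 0.2 N), for 0.2 s.
At the end, for the whole second after the job is handed in: Inner lid on the drum's rim (height within 3 mm, centre within 5 mm, tilt under 0.04 rad), untouched by the fingers; outer lid held by the fingers alone, still, within 50 mm of the drum's axis, tilt under 0.25 rad, underside of its plate 86 mm or more above the inner lid's underside (z of inner_underside in the frame of drum_seat between -0.003 and 0.003 m and horizontal distance between inner_underside and drum_seat below 0.005 m and angle between inner_underside's own z axis and vertical below 0.04 rad and z of outer_plate in the frame of inner_underside above 0.086 m and horizontal distance between outer_plate and drum_seat below 0.05 m and angle between outer_plate's own z axis and vertical below 0.25 rad and contact force between the fingers and outer_lid above 1 N and contact force between each of outer_lid, the fingers and inner_lid below 0.1 N and contact force between outer_lid and drum below 0.1 N and linear speed of each of outer_lid, inner_lid below 0.03 m/s); the arm keeps its last pose, push and grip.
It fails at once if the outer lid is parted from the inner lid (by more than 15 mm) while the inner lid is not home on the drum (z of outer_plate in the frame of inner_underside above 0.021 m and not (z of inner_underside in the frame of drum_seat between -0.003 and 0.003 m and horizontal distance between inner_underside and drum_seat below 0.005 m and angle between inner_underside's own z axis and vertical below 0.04 rad)).
It fails at once if the outer lid is gripped (over 4 N) while the inner lid is 5 mm or more above its seat, so that the inner lid is disturbed or carried by the outer (contact force between the fingers and outer_lid above 4 N and z of inner_underside in the frame of drum_seat above 0.005 m and horizontal distance between inner_underside and drum_seat below 0.05 m).
It fails at once if the lids are dropped or slammed onto the drum (faster than 0.3 m/s within 60 mm of the seat) (distance between inner_underside and drum_seat below 0.06 m and linear speed of inner_lid above 0.3 m/s).
It fails at once if a bystander (timer, jar, dish or tin) is pushed more than 20 mm away (distance of any of timer, jar_small, petri, slip_tin, jar_large from where it was at the start of the episode above 0.02 m).
It also fails if it takes over 54 s, if anything falls off the work surface, if the arm or the gripper's body presses on something with over 40 N, if the wrist force passes 120 N, or if a joint passes its speed limit or range.

## Working session

There is one attempt and no reset: what is moved stays moved. The work goes in short steps, Python scripts to look and compute and a tool call to move; the robot and the scene stay as the last step left them, time stands still between calls to the robot, and variables do not carry over. Pictures are saved under pics/ and viewed, at most 11 in all, crops included, and the job is handed in when it is done.

Besides the shell and the picture viewer there is one more tool, called after "Request:" as name(argument=value, ...) on one line, values as JSON. apply_moves: Moves the arm, as the interface text tells. Its arguments: {"type":"object","properties":{"deltas":{"type":"array","items":{"type":"array","items":{"type":"array","items":{"type":"number"}}}},"newtons":{"type":"number"}},"required":["deltas"]}

```bash
mkdir -p pics
cat > h.py <<'E'
from rig import *
import numpy as np, cv2
def ray(p,px):
    u=(px[0]-p["cx"])/p["fx"]; v=(px[1]-p["cy"])/p["fy"]
    if p.get("fish"):
        r=np.hypot(u,v); d=np.array([u/r*np.sin(r),v/r*np.sin(r),np.cos(r)]) if r>1e-9 else np.array([0,0,1.])
    else: d=np.array([u,v,1.])
    R=np.array(p["R"]); return -R.T@np.array(p["t"]), R.T@d
def atz(p,px,z):
    o,d=ray(p,px); return o+d*(z-o[2])/d[2]
def proj(p,X):
    c=np.array(p["R"])@np.array(X)+np.array(p["t"])
    if p.get("fish"):
        r=np.hypot(c[0],c[1]); th=np.arctan2(r,c[2]); c=np.array([c[0]/r*th,c[1]/r*th,1])
    return np.array([p["cx"]+p["fx"]*c[0]/c[2],p["cy"]+p["fy"]*c[1]/c[2]])
def snap(n):
    p=snapshot(n); p["fish"]=(n=="wrist"); return p
E
cat > a.py <<'E'
from h import *
np.set_printoptions(precision=3,suppress=True)
ims=[]
zs={"drum":0,"post_top":.09,"stand":0,"neck_grip":.092,"outer_plate":.036,"lug_a":.058,"timer":0,"jar_small":0,"petri":0,"slip_tin":0,"jar_large":0}
for n in ["top","side"]:
    p=snap(n); cv2.imwrite(f"pics/{n}0.png",p["color"])
    for k,z in zs.items():
        for d in place_of(p,k)[:4]:
            if d["conf"]>.2: print(n,k,round(d["conf"],2),np.array(d["point"]),atz(p,d["point"],z)[:2])
print(get_obs())
E
python3 a.py
```

```text
top drum 0.63 [339.1 210.8] [ 0.508 -0.192]
top post_top 0.79 [342.  206.7] [ 0.515 -0.187]
top neck_grip 0.7 [208.4 210.7] [0.504 0.26 ]
top outer_plate 0.7 [213.4 205.6] [0.526 0.252]
top lug_a 0.91 [135.  246.6] [0.385 0.514]
top lug_a 0.85 [207.  194.1] [0.563 0.271]
top lug_a 0.75 [108.1 248.7] [0.379 0.606]
top lug_a 0.63 [212. 228.] [0.447 0.253]
top timer 0.58 [289.5 246.6] [ 0.381 -0.013]
top jar_small 0.31 [287.8 247.9] [ 0.377 -0.007]
top petri 0.56 [418.5 237.6] [ 0.41  -0.472]
top slip_tin 0.67 [412.  179.1] [ 0.62  -0.456]
top jar_large 0.6 [166.7 228. ] [0.45  0.423]
side drum 0.77 [330. 259.] [ 0.518 -0.188]
side drum 0.37 [331.2 242.3] [ 0.601 -0.089]
side post_top 0.87 [331.8 235.8] [ 0.509 -0.202]
side stand 0.65 [259. 215.] [0.518 0.266]
side stand 0.32 [254.6 192.2] [0.641 0.515]
side neck_grip 0.64 [256.8 192.4] [0.516 0.277]
side outer_plate 0.68 [256.9 206.3] [0.512 0.272]
side outer_plate 0.67 [191.1 195.4] [0.344 0.53 ]
side lug_a 0.72 [243.8 206.1] [0.442 0.25 ]
side lug_a 0.63 [266. 198.] [0.561 0.283]
side lug_a 0.43 [331.3 234.1] [ 0.562 -0.135]
side lug
[... 164 characters left out ...]
.415 -0.476]
side slip_tin 0.91 [418.6 283.5] [ 0.641 -0.452]
side slip_tin 0.51 [256.3 218. ] [0.493 0.244]
side jar_large 0.76 [226.3 204.7] [0.461 0.439]
{'time': 1.2, 'joints': array([-1.412,  0.477,  0.022,  1.555, -0.011,  1.109, -0.083]), 'qvel': array([-0.001, -0.001,  0.001,  0.001,  0.   ,  0.   , -0.   ]), 'joint_efforts': array([ -0.   , -58.272,   1.533, -27.293,  -0.054,   0.01 ,   0.   ]), 'ee_pos': array([0.178, 0.651, 0.223]), 'tool_rot': array([[-0.965,  0.264,  0.   ],
       [ 0.264,  0.965,  0.   ],
       [-0.   ,  0.   , -1.   ]]), 'force': array([-0.003, -1.219, -0.372]), 'torque': array([0.012, 0.017, 0.016]), 'grasp_force': 0.0, 'gripper_width': 0.08766155007353568}
```

```bash
python3 -c "
import cv2,numpy as np
a=cv2.imread('pics/top0.png')[140:290,80:480];b=cv2.imread('pics/side0.png')[170:330,150:480]
cv2.imwrite('pics/c0.png',np.vstack([cv2.resize(a,(800,300)),cv2.resize(b,(620,300)) if 0 else cv2.copyMakeBorder(cv2.resize(b,(618,300)),0,0,0,182,0)]))"
```

```text
(no output)
```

View pics/c0.png

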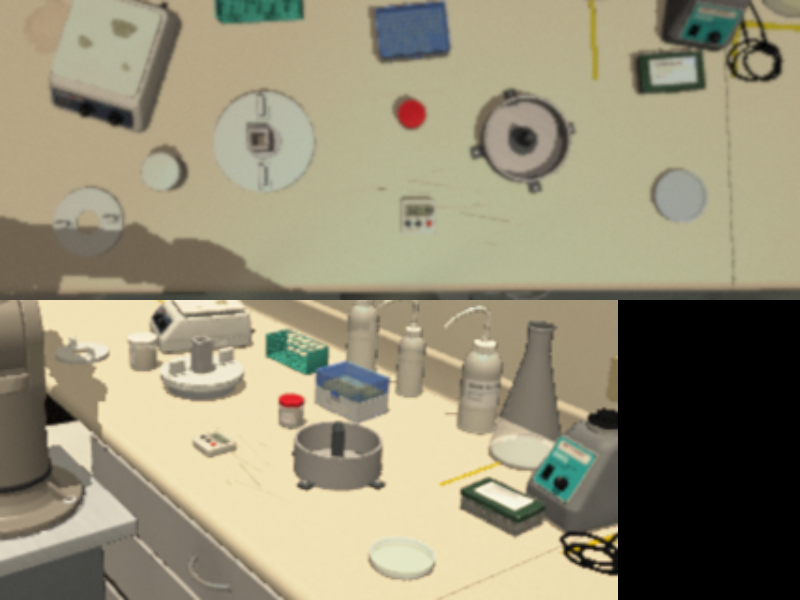

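Request:
apply_moves(deltas=[[[0, 0, 0, 3.3, -3.7, 0.3, -1], [0, 0, 0, 3.3, -3.7, 0.3, -1], [0, 0, 0, 3.3, -3.7, 0.3, -1], [0, 0, 0, 3.3, -3.7, 0.3, -1], [0, 0, 0, 3.3, -3.7, 0.3, -1], [0, 0, 0, 3.3, -3.7, 0.3, -1], [0, 0, 0, 3.3, -3.7, 0.3, -1], [0, 0, 0, 3.3, -3.7, 0.3, -1], [0, 0, 0, 3.3, -3.7, 0.3, -1], [0, 0, 0, 3.3, -3.7, 0.3, -1]]], newtons=40)

```text
time: 2.2
ee_pos: [0.5091, 0.2795, 0.2532]
tool_rot: [[-0.965, 0.264, 0.001], [0.264, 0.965, 0.001], [-0.0, 0.001, -1.0]]
force: [0.7, 1.3, 0.2]
gripper_width: 0.0881
grasp_force: 0.0
```

```bash
cat > b.py <<'E'
from h import *
import sys
np.set_printoptions(precision=4,suppress=True)
z0=float(sys.argv[1]); out=sys.argv[2]
p=snap("wrist"); im=p["color"]; cv2.imwrite(f"pics/{out}_raw.png",im); np.save(f"pics/{out}.npy",p,allow_pickle=True)
for k,z in {"neck_grip":z0+.062,"outer_plate":z0+.006,"lug_a":z0+.028,"jar_small":0,"drum_seat":.06,"post_top":.09}.items():
    for d in place_of(p,k)[:3]:
        if d["conf"]>.2: print(k,round(d["conf"],2),np.array(d["point"]),atz(p,d["point"],z)[:2])
o=get_obs(); print(o["time"],o["ee_pos"],o["tool_rot"],o["joints"],o["gripper_width"],o["force"],p["fx"],p["cx"],p["cy"],p["R"],p["t"])
cv2.imwrite(f"pics/{out}.png",cv2.resize(im,(800,600)))
E
python3 b.py 0.03 w1
```

```text
neck_grip 0.83 [257.9 194.1] [0.5069 0.2586]
outer_plate 0.7 [454.   30.8] [0.3744 0.5491]
lug_a 0.97 [241.7 138. ] [0.4485 0.2546]
lug_a 0.73 [276.5 239.4] [0.5718 0.2603]
lug_a 0.7 [436.6  37. ] [0.3837 0.5068]
jar_small 0.58 [110.3 251.9] [0.5508 0.0026]
drum_seat 0.91 [  0.7 264.5] [ 0.5085 -0.1945]
2.55 [0.5068 0.2828 0.2525] [[-0.9654  0.261  -0.0007]
 [ 0.261   0.9654  0.0005]
 [ 0.0008  0.0003 -1.    ]] [-0.7788  0.2949  0.2028  1.7648 -0.0671  1.0888  0.7534] 0.08751426873580709 [-0.1944 -0.2321 -0.1916] 325.19226210127806 278.32858581150947 206.29473418421486 [[ 0.2632  0.9647  0.0005]
 [ 0.9314 -0.2543  0.2603]
 [ 0.2513 -0.068  -0.9655]] [-0.4038 -0.4428  0.3095]
```

View pics/w1.png

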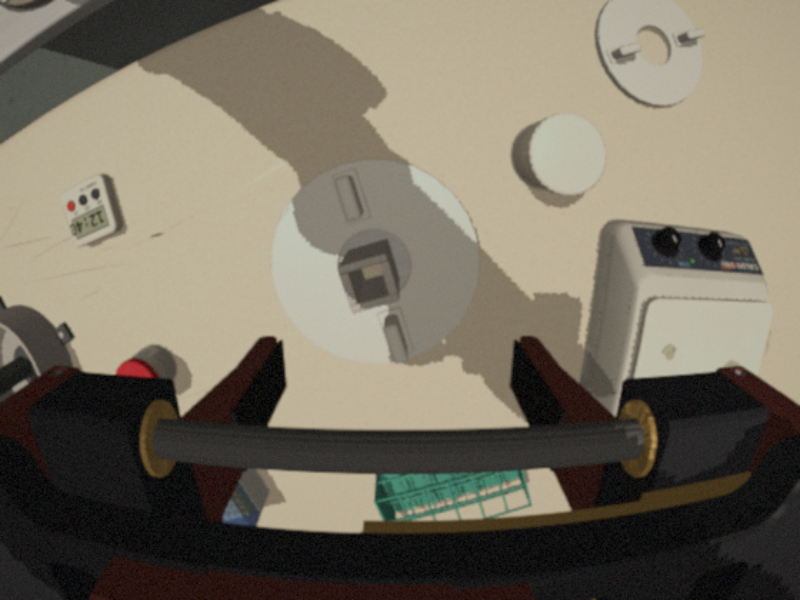

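```bash
cat > c.py <<'E'
import sys
from h import *
f,x0,y0,x1,y1,s,o=sys.argv[1],*map(int,sys.argv[2:7]),sys.argv[7]
p=np.load(f"pics/{f}.npy",allow_pickle=True).item()
c=cv2.resize(p["color"][y0:y1,x0:x1],None,fx=s,fy=s,interpolation=cv2.INTER_CUBIC)
c=cv2.convertScaleAbs(c,alpha=1.6,beta=0)
for a in sys.argv[8:]:   # x,y,z,yaw,half
    x,y,z,t,h=map(float,a.split(','))
    q=[proj(p,[x+h*np.sqrt(2)*np.cos(t+k*np.pi/2+np.pi/4),y+h*np.sqrt(2)*np.sin(t+k*np.pi/2+np.pi/4),z]) for k in range(4)]
    cv2.polylines(c,[np.int32((np.array(q)-[x0,y0]+.5)*s)],True,(0,0,255) ,1)
cv2.imwrite(f"pics/{o}.png",c)
E
python3 c.py w1 190 110 335 255 4 w1c 0.507,0.259,0.106,0.0,0.0175 0.507,0.259,0.106,0.15,0.0175
```

```text
(no output)
```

View pics/w1c.png

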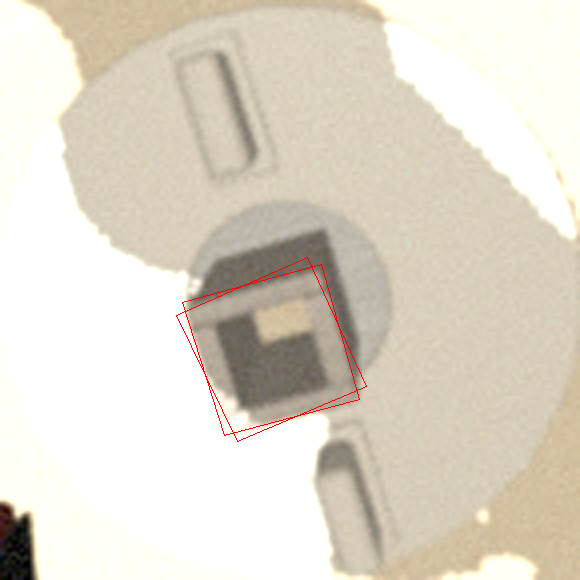

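Nested set at (212,210) in the top view and (375,260) in the wrist view is the large lid, with the neck rising through it. The lone small lid at (650,50) in the wrist view is the look-alike.

Request:
apply_moves(deltas=[[[0, 0, 0.12, 0, -1.2, -1, -1], [0, 0, 0.12, 0, -1.2, -1, -1], [0, 0, 0, 0, 0, -3.5, -1], [0, 0, 0, 0, 0, -3.5, -1], [0, 0, 0, 0, 0, -3, -1], [0, 0, 0, 0, 0, -2, -1], [0, 0, 0, 0, 0, 0, -1]]])

```text
time: 3.25
ee_pos: [0.505, 0.2577, 0.1099]
tool_rot: [[-1.0, 0.024, -0.005], [0.024, 1.0, -0.003], [0.005, -0.003, -1.0]]
force: [-1.0, -0.6, 0.2]
gripper_width: 0.0876
grasp_force: 0.0
```

```bash
python3 b.py 0.03 w2; python3 c.py w2 190 100 350 245 5 w2c 0.507,0.259,0.106,0.0,0.0175 0.507,0.259,0.106,0.0,0.0115
```

```text
neck_grip 0.88 [281.9 245.8] [0.5068 0.2596]
lug_a 0.95 [285.7 304.4] [0.5691 0.2616]
lug_a 0.77 [275.8 142.8] [0.4486 0.2572]
lug_a 0.6 [552.   77.6] [0.384  0.4925]
jar_small 0.81 [ 47.4 252.9] [0.5544 0.0001]
drum_seat 0.24 [281.4 245.5] [0.5194 0.2593]
3.6 [0.5086 0.2577 0.1139] [[-0.9996  0.0266  0.0017]
 [ 0.0266  0.9996  0.0013]
 [-0.0017  0.0014 -1.    ]] [-0.6955  0.435   0.1493  1.9176 -0.0883  0.793   1.0461] 0.0879512943551411 [-0.3461 -0.3376  0.2223] 325.19226210127806 278.32858581150947 206.29473418421486 [[ 0.0234  0.9997 -0.0027]
 [ 0.9667 -0.022   0.2551]
 [ 0.2549 -0.0086 -0.9669]] [-0.2691 -0.4843  0.1537]
```

View pics/w2c.png

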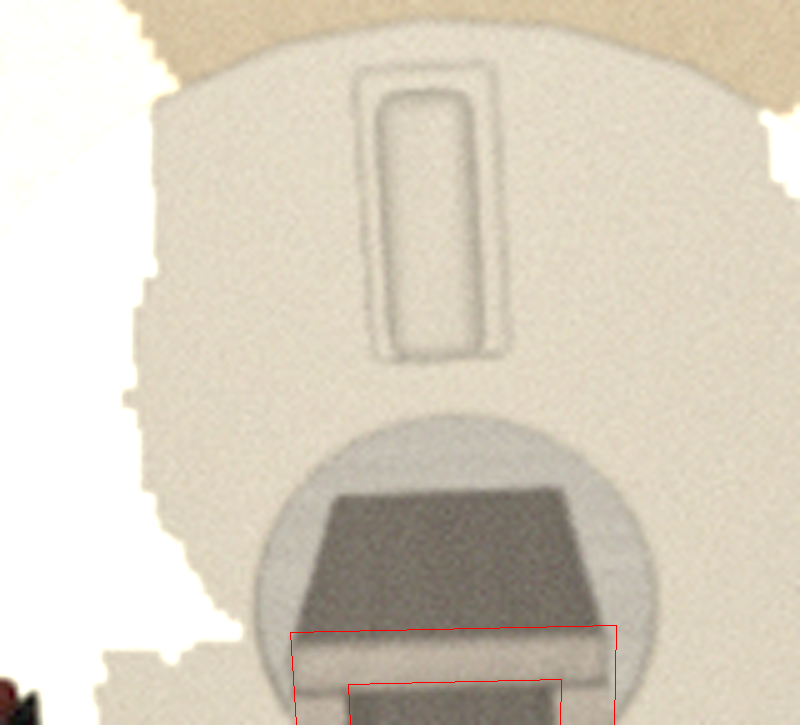

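Request:
apply_moves(deltas=[[[0, 0, 0, 0, 0, -2, -1], [0, 0, 0, -0.1, 0, -1.5, -1], [0, 0, 0, 0, 0.1, -0.5, -1], [0, 0, 0, 0, 0, 0, -1], [0, 0, 0, 0, 0, 0, 1], [0, 0, 0, 0, 0, 0, 1], [0, 0, 0, 0, 0, 0, 1], [0, 0, 0, 0, 0, 0, 1], [0, 0, 0, 0, 0, 0, 1]]], newtons=40)

```text
time: 4.5
ee_pos: [0.5071, 0.2582, 0.0729]
tool_rot: [[-1.0, 0.027, 0.0], [0.027, 1.0, 0.0], [-0.0, 0.0, -1.0]]
force: [0.2, 0.4, 0.7]
gripper_width: 0.0515
grasp_force: 0.0
```

Request:
apply_moves(deltas=[[[0, 0, 0, 0, 0, 0, 1], [0, 0, 0, 0, 0, 0, 1], [0, 0, 0, 0, 0, 0, 1], [0, 0, 0, 0, 0, 0, 1], [0, 0, 0, 0, 0, 0, 1], [0, 0, 0, 0, 0, 0, 1]]])

```text
time: 5.1
ee_pos: [0.507, 0.2583, 0.0727]
tool_rot: [[-1.0, 0.027, 0.0], [0.027, 1.0, 0.0], [-0.0, 0.0, -1.0]]
force: [-0.9, 0.5, -0.2]
gripper_width: 0.0349
grasp_force: 40.4
```

Request:
apply_moves(deltas=[[[0, 0, 0, 0, 0, 0.5, 1], [0, 0, 0, 0, 0, 1, 1], [0, 0, 0, 0, 0, 1.5, 1], [0, 0, 0, 0, 0, 2, 1], [0, 0, 0, 0, 0, 2, 1], [0, 0, 0, 0, 0, 2, 1], [0, 0, 0, 0, 0, 1, 1], [0, 0, 0, 0, 0, 0, 1], [0, 0, 0, 0, 0, 0, 1]]])

```text
time: 6.0
ee_pos: [0.5065, 0.2579, 0.1721]
tool_rot: [[-1.0, 0.027, -0.001], [0.027, 1.0, -0.0], [0.001, -0.0, -1.0]]
force: [-0.1, -0.4, -5.1]
gripper_width: 0.0353
grasp_force: 40.4
```

```bash
python3 b.py 0.13 w3
```

```text
neck_grip 0.75 [279.6 273.3] [0.5076 0.2583]
outer_plate 0.89 [530.  80.] [0.3963 0.4487]
lug_a 0.88 [559.   79.3] [0.395  0.4601]
lug_a 0.8 [512.5  81.1] [0.404  0.4107]
lug_a 0.59 [270.4 144.5] [0.4486 0.255 ]
jar_small 0.78 [ 78.3 236.3] [0.558  0.0042]
drum_seat 0.69 [284.7 328.6] [0.639  0.2607]
post_top 0.22 [280.2 272.8] [0.5587 0.2579]
6.35 [0.5067 0.258  0.1721] [[-0.9996  0.0268 -0.0008]
 [ 0.0268  0.9996 -0.0006]
 [ 0.0008 -0.0006 -1.    ]] [-0.7104  0.3591  0.1627  1.8736 -0.0718  0.9155  1.03  ] 0.03494775414444214 [ 0.0347  0.1374 -3.8524] 325.19226210127806 278.32858581150947 206.29473418421486 [[ 0.0265  0.9996 -0.0004]
 [ 0.9655 -0.0254  0.2593]
 [ 0.2592 -0.0073 -0.9658]] [-0.271  -0.5008  0.2109]
```

Request:
apply_moves(deltas=[[[0, 0, 0, 0, -1.5, 0, 1], [0, 0, 0, 0, -3, 0, 1], [0, 0, 0, 0, -4, 0.5, 1], [0, 0, 0, 0, -4, 0.5, 1], [0, 0, 0, 0, -4, 0, 1], [0, 0, 0, 0, -4, 0, 1], [0, 0, 0, 0, -3, 0, 1], [0, 0, 0, 0, -1.5, 0, 1], [0, 0, 0, 0, 0, 0, 1], [0, 0, 0, 0, 0, 0, 1]]])

```text
time: 7.35
ee_pos: [0.5067, 0.0079, 0.1827]
tool_rot: [[-1.0, 0.028, 0.0], [0.028, 1.0, 0.0], [-0.0, 0.0, -1.0]]
force: [-0.4, 0.5, -4.3]
gripper_width: 0.0353
grasp_force: 40.4
```

```bash
python3 b.py 0.14 w4; python3 -c "
from h import *
import cv2
p=snap('top');print([(d['conf'],d['point'],atz(p,d['point'],z)) for k,z in (('post_top',.09),('drum_seat',.06),('drum',0)) for d in place_of(p,k)[:1]])
np.save('pics/t4.npy',p,allow_pickle=True)
w=np.load('pics/w4.npy',allow_pickle=True).item()
a=cv2.resize(p['color'][160:260,290:390],(400,400),interpolation=cv2.INTER_CUBIC)
b=cv2.resize(w['color'][140:340,0:200],(400,400),interpolation=cv2.INTER_CUBIC)
cv2.imwrite('pics/m4.png',np.hstack([a,b]))"
```

```text
neck_grip 0.87 [277.9 272.1] [0.5074 0.0076]
lug_a 0.74 [282.1 331. ] [0.5689 0.0086]
lug_a 0.72 [271.1 146.4] [0.4499 0.0055]
lug_a 0.23 [257.7  64. ] [ 0.4047 -0.0004]
drum_seat 0.62 [ 80.6 206.7] [ 0.5073 -0.1969]
post_top 0.96 [ 65.5 217.8] [ 0.5103 -0.1964]
7.7 [0.507  0.0089 0.1826] [[-0.9997  0.0254 -0.0001]
 [ 0.0254  0.9997  0.0001]
 [ 0.0001  0.0001 -1.    ]] [-0.3696  0.2494  0.2691  2.0084 -0.0844  0.8942  1.4898] 0.03474909710168953 [ 1.0757  0.6035 -3.9479] 325.19226210127806 278.32858581150947 206.29473418421486 [[ 0.0275  0.9996  0.0004]
 [ 0.9653 -0.0267  0.2599]
 [ 0.2599 -0.0067 -0.9656]] [-0.0218 -0.5101  0.2188]
[(0.78, [345.5, 207.8], array([ 0.51075073, -0.19905121,  0.09      ])), (0.56, [342.7, 211.7], array([ 0.49989904, -0.1944522 ,  0.06      ])), (0.96, [338.4, 210.3], array([ 0.5093938 , -0.18924663,  0.        ]))]
```

View pics/m4.png

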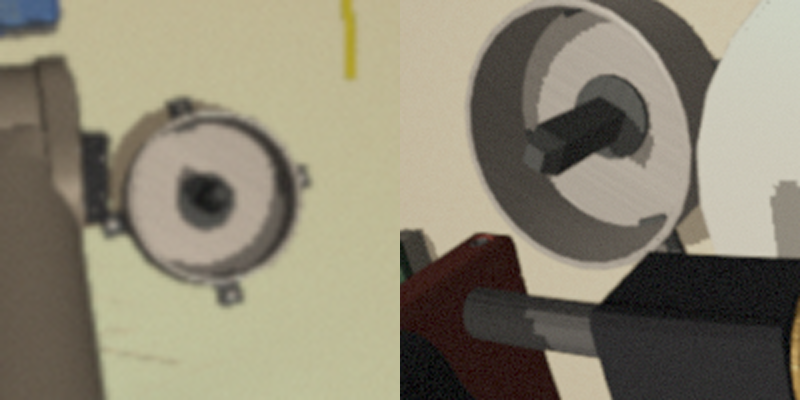

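```bash
cat > d.py <<'E'
from h import *
import sys
f,x0,y0,w,o=sys.argv[1],*map(int,sys.argv[2:5]),sys.argv[5]
p=np.load(f"pics/{f}.npy",allow_pickle=True).item(); out=[]; s=400/w
def poly(c,pts,col):
    cv2.polylines(c,[np.int32((np.array([proj(p,q) for q in pts])-[x0,y0]+.5)*s)],True,col,1)
for a in ["0,0,0"]*0+sys.argv[6:]:
    x,y,t=map(float,a.split(','))
    c=cv2.convertScaleAbs(cv2.resize(p["color"][y0:y0+w,x0:x0+w],(400,400),interpolation=cv2.INTER_CUBIC),alpha=2)
    for z,h in ((.055,.01),(.078,.01),(.09,.0055)):
        poly(c,[[x+h*2**.5*np.cos(t+k*np.pi/2+np.pi/4),y+h*2**.5*np.sin(t+k*np.pi/2+np.pi/4),z] for k in range(4)],(0,0,255))
    poly(c,[[x+.075*np.cos(u),y+.075*np.sin(u),.06] for u in np.linspace(0,6.28,60)],(0,255,0))
    out.append(c)
cv2.imwrite(f"pics/{o}.png",np.hstack(out))
E
python3 d.py w4 30 180 80 m5 .510,-.1965,.25 .510,-.1965,.05
```

```text
(no output)
```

View pics/m5.png

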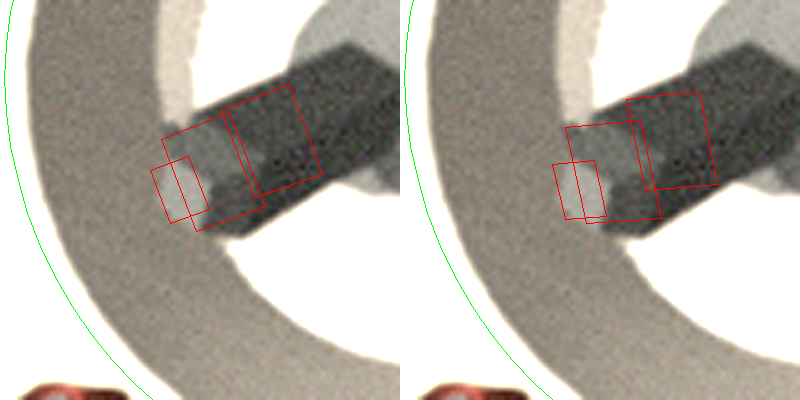

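Request:
apply_moves(deltas=[[[0, 0, 0, 0, -1.5, 0, 1], [0, 0, 0, 0, -2, 0, 1], [0, 0, 0, 0, -1, 0, 1], [0, 0, 0, 0, 0, 0, 1], [0, 0, 0, 0, 0, 0, 1]]])

```text
time: 8.4
ee_pos: [0.507, -0.0362, 0.1826]
tool_rot: [[-1.0, 0.027, -0.0], [0.027, 1.0, 0.001], [0.0, 0.001, -1.0]]
force: [-0.4, 1.3, -3.1]
gripper_width: 0.0353
grasp_force: 40.4
```

```bash
python3 b.py 0.14 w5; python3 -c "
from h import *
w=np.load('pics/w5.npy',allow_pickle=True).item()
u,v=proj(w,[.51,-.1965,.08]).astype(int);print(u,v)
c=w['color'][v-25:v+35,max(u-25,0):u+55]
c=np.clip(255*(c/255.)**.45,0,255).astype(np.uint8)
cv2.imwrite('pics/m6.png',cv2.resize(c,(800,600),interpolation=cv2.INTER_CUBIC))"
```

```text
neck_grip 0.92 [277.3 270.4] [ 0.5067 -0.0369]
lug_a 0.72 [282.4 329. ] [ 0.5675 -0.0353]
lug_a 0.69 [273.  143.7] [ 0.4488 -0.0377]
lug_a 0.35 [275.2 229.7] [ 0.4976 -0.0379]
drum_seat 0.6 [116.3 207.3] [ 0.5096 -0.1964]
post_top 0.92 [102.2 217.5] [ 0.511  -0.1963]
8.75 [ 0.507  -0.0364  0.1826] [[-0.9997  0.026  -0.0001]
 [ 0.026   0.9997  0.0002]
 [ 0.0001  0.0002 -1.    ]] [-0.2998  0.2524  0.2928  2.0069 -0.0927  0.8948  1.5871] 0.03558133601553842 [-1.0504  0.0916 -4.1748] 325.19226210127806 278.32858581150947 206.29473418421486 [[ 0.0266  0.9996  0.0006]
 [ 0.9653 -0.0259  0.2599]
 [ 0.2598 -0.0064 -0.9656]] [ 0.0228 -0.5116  0.2184]
106 213
```

View pics/m6.png

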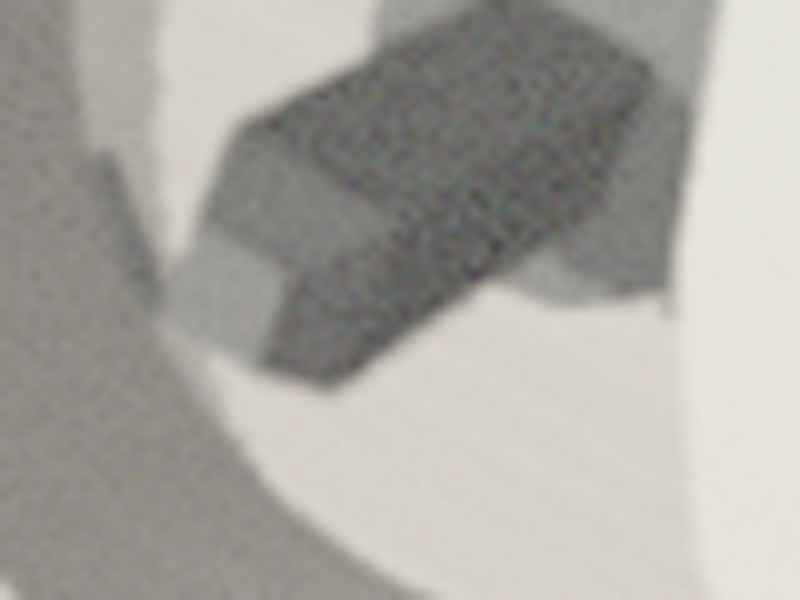

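Run:
```python
from h import *
from scipy.optimize import least_squares
p=np.load('pics/w5.npy',allow_pickle=True).item()
T=(np.array([[205,232],[288,282],[258,362],[165,305]])+.5)/10-.5+[81,188]
S=(np.array([[243,128],[395,212],[332,388]])+.5)/10-.5+[81,188]
for q in T: print(atz(p,q,.09)[:2]*1000)
for q in S: print(atz(p,q,.078)[:2]*1000)
def cor(v,h,z,k): a=v[2]+np.pi/4+k*np.pi/2; return [v[0]+h*2**.5*np.cos(a),v[1]+h*2**.5*np.sin(a),z]
def f(v,n): 
    r=[proj(p,cor(v,.0055,.09,n-i))-T[i] for i in range(4)]+[proj(p,cor(v,.01,.078,n-i))-S[i] for i in range(3)]
    return np.ravel(r)
for sgn in range(4):
    s=least_squares(f,[.51,-.1965,-.3],args=(sgn,),x_scale=[.01,.01,.3]); print(sgn,s.x,s.cost,s.fun.round(1))
```

```text
[ 504.62613189 -196.35332394]
[ 509.47299252 -188.13374656]
[ 516.9802934  -192.87953039]
[ 511.43470683 -202.20862974]
[ 497.91210019 -197.80804686]
[ 506.41239582 -182.32271275]
[ 523.43848609 -192.400054  ]
0 [ 0.51053145 -0.19515835  2.58917454] 5.804582199627378 [-0.8 -1.8  0.4 -0.8 -0.2  1.2 -0.3  0.9 -0.7 -1.2  1.   0.9  0.6  0.9]
1 [ 0.51053145 -0.19515835  1.01837809] 5.804582199689759 [-0.8 -1.8  0.4 -0.8 -0.2  1.2 -0.3  0.9 -0.7 -1.2  1.   0.9  0.6  0.9]
2 [ 0.51053145 -0.19515835 -0.55241711] 5.804582199524757 [-0.8 -1.8  0.4 -0.8 -0.2  1.2 -0.3  0.9 -0.7 -1.2  1.   0.9  0.6  0.9]
3 [ 0.51053145 -0.19515835 -2.12321346] 5.8045821995209215 [-0.8 -1.8  0.4 -0.8 -0.2  1.2 -0.3  0.9 -0.7 -1.2  1.   0.9  0.6  0.9]
```

Request:
apply_moves(deltas=[[[0, 0, -0.03, 0.05, -1.5, 0, 1], [0, 0, -0.07, 0.05, -2.5, 0, 1], [0, 0, -0.08, 0.05, -3, 0, 1], [0, 0, -0.08, 0.05, -3, 0, 1], [0, 0, -0.08, 0.05, -3, 0, 1], [0, 0, -0.08, 0.05, -2, 0, 1], [0, 0, -0.06, 0.05, -0.96, 0, 1], [0, 0, -0.03, 0, 0, 0, 1], [0, 0, 0, 0, 0, 0, 1], [0, 0, 0, 0, 0, 0, 1]]])

```text
time: 9.75
ee_pos: [0.5103, -0.1962, 0.1826]
tool_rot: [[-0.86, 0.511, -0.0], [0.511, 0.86, 0.0], [0.0, 0.0, -1.0]]
force: [0.4, 0.7, -5.0]
gripper_width: 0.0352
grasp_force: 40.4
```

```bash
python3 b.py 0.14 w6; python3 -c "
from h import *
w=np.load('pics/w6.npy',allow_pickle=True).item()
a=w['color'][100:400,80:480]
p=snap('side');np.save('pics/s6.npy',p,allow_pickle=True)
b=p['color'][150:300,270:400]
cv2.imwrite('pics/m7.png',np.hstack([cv2.resize(a,(480,360)),cv2.resize(b,(312,360))]))"
```

```text
neck_grip 0.78 [279.7 273.2] [ 0.5117 -0.1962]
neck_grip 0.22 [284.3 331. ] [ 0.5433 -0.212 ]
lug_a 0.89 [272.3 145.3] [ 0.4594 -0.1697]
lug_a 0.87 [283.5 332.5] [ 0.5666 -0.2255]
jar_small 0.8 [447.8 137.2] [0.558  0.0028]
drum_seat 0.45 [557.2  29.4] [0.4977 0.1888]
post_top 0.34 [285.9 328. ] [ 0.6148 -0.2498]
post_top 0.22 [ 62.4 228.3] [ 0.42   -0.3875]
10.1 [ 0.5105 -0.1962  0.1827] [[-0.8597  0.5108  0.0001]
 [ 0.5108  0.8597  0.0001]
 [-0.      0.0002 -1.    ]] [-0.1174  0.3305  0.4581  1.9295 -0.1813  0.9215  1.4641] 0.03504569354755794 [ 0.5877 -0.4471 -3.2787] 325.19226210127806 278.32858581150947 206.29473418421486 [[ 0.5105  0.8599 -0.0002]
 [ 0.8304 -0.493   0.2597]
 [ 0.2232 -0.1328 -0.9657]] [-0.0919 -0.5417  0.2104]
```

View pics/m7.png

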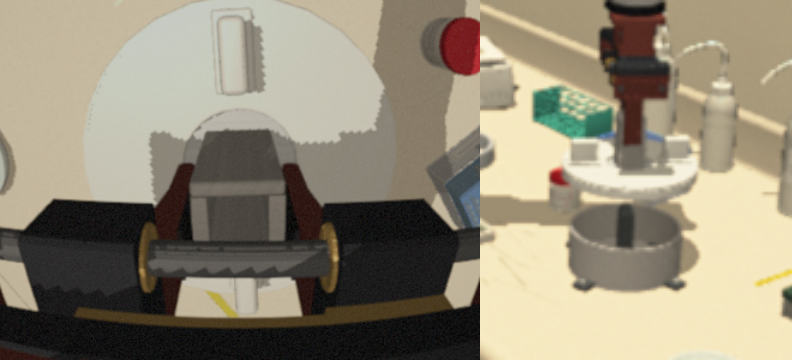

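Request:
apply_moves(deltas=[[[0, 0, 0, 0, 0, -1, 1], [0, 0, 0, 0, 0, -1.5, 1], [0, 0, 0, 0, 0, -1.5, 1], [0, 0, 0, 0, 0, -0.8, 1], [0, 0, 0, 0, 0, -0.4, 1], [0, 0, 0, 0, 0, -0.4, 1], [0, 0, 0, 0, 0, -0.2, 1], [0, 0, 0, 0, 0, 0, 1], [0, 0, 0, 0, 0, 0, 1]]])

```text
time: 11.05
ee_pos: [0.5107, -0.1965, 0.125]
tool_rot: [[-0.859, 0.511, 0.001], [0.511, 0.859, -0.0], [-0.001, 0.0, -1.0]]
force: [-0.3, -0.3, -4.1]
gripper_width: 0.0347
grasp_force: 40.4
```

Request:
apply_moves(deltas=[[[0, 0, 0, 0, 0, -0.3, 1], [0, 0, 0, 0, 0, -0.3, 1], [0, 0, 0, 0, 0, -0.3, 1], [0, 0, 0, 0, 0, 0, 1], [0, 0, 0, 0, 0, 0, 1]]])

```text
time: 11.55
ee_pos: [0.5104, -0.1965, 0.1155]
tool_rot: [[-0.859, 0.511, -0.0], [0.511, 0.859, 0.0], [0.0, -0.0, -1.0]]
force: [1.2, -0.1, -2.6]
gripper_width: 0.0349
grasp_force: 40.4
```

Request:
apply_moves(deltas=[[[0, 0, 0, 0, 0, -0.3, 1], [0, 0, 0, 0, 0, -0.3, 1], [0, 0, 0, 0, 0, -0.3, 1], [0, 0, 0, 0, 0, -0.2, 1], [0, 0, 0, 0, 0, -0.1, 1], [0, 0, 0, 0, 0, 0, 1], [0, 0, 0, 0, 0, 0, 1]]])

```text
time: 12.25
ee_pos: [0.5105, -0.1965, 0.1037]
tool_rot: [[-0.859, 0.511, 0.0], [0.511, 0.859, -0.0], [-0.0, 0.0, -1.0]]
force: [-0.3, 0.1, -5.3]
gripper_width: 0.0349
grasp_force: 40.4
```

Request:
apply_moves(deltas=[[[0, 0, 0, 0, 0, -0.1, 1], [0, 0, 0, 0, 0, -0.05, 1], [0, 0, 0, 0, 0, -0.05, 1], [0, 0, 0, 0, 0, 0, 1], [0, 0, 0, 0, 0, 0, 1]]])

```text
time: 12.75
ee_pos: [0.5106, -0.1965, 0.1027]
tool_rot: [[-0.859, 0.511, 0.001], [0.511, 0.859, 0.0], [-0.0, 0.001, -1.0]]
force: [-2.5, 1.3, 7.2]
gripper_width: 0.0349
grasp_force: 40.4
```

Request:
apply_moves(deltas=[[[0, 0, 0, 0, 0, 0, -1], [0, 0, 0, 0, 0, 0, -1], [0, 0, 0, 0, 0, 0, -1], [0, 0, 0, 0, 0, 0, -1], [0, 0, 0, 0, 0, 0, -1], [0, 0, 0, 0, 0, 0, -1], [0, 0, 0, 0, 0, 1, -1], [0, 0, 0, 0, 0, 2, -1], [0, 0, 0, 0, 0, 3, -1], [0, 0, 0, 0, 0, 2, -1]]])

```text
time: 13.75
ee_pos: [0.5109, -0.1969, 0.184]
tool_rot: [[-0.859, 0.512, 0.002], [0.512, 0.859, -0.001], [-0.002, 0.0, -1.0]]
force: [0.2, 0.1, -1.4]
gripper_width: 0.0878
grasp_force: 0.0
```

```bash
python3 b.py 0.06 w7; python3 -c "
from h import *
p=snap('side');b=p['color'][180:280,290:400]
w=np.load('pics/w7.npy',allow_pickle=True).item()
for a,z in (('neck_grip',.122),('lug_a',.088),('outer_plate',.066)): print(a,[(round(d['conf'],2),atz(p,d['point'],z)) for d in place_of(p,a)[:3]])
cv2.imwrite('pics/m8.png',np.hstack([cv2.resize(w['color'][60:360,80:480],(480,360)),cv2.resize(b,(320,360))]))"
```

```text
neck_grip 0.61 [277.8 222.6] [ 0.5124 -0.1981]
lug_a 0.91 [273.1 132.9] [ 0.4566 -0.1692]
lug_a 0.55 [284.7 274.1] [ 0.5661 -0.2231]
jar_small 0.65 [443.4 134.9] [ 0.5545 -0.0017]
drum_seat 0.62 [278. 198.] [ 0.5097 -0.1964]
post_top 0.54 [277.6 206.5] [ 0.5094 -0.1966]
14.1 [ 0.5098 -0.1962  0.1807] [[-0.8594  0.5113 -0.0018]
 [ 0.5113  0.8594  0.0004]
 [ 0.0017 -0.0006 -1.    ]] [-0.1184  0.3332  0.46    1.9317 -0.1834  0.9192  1.4658] 0.08773631792448063 [ 0.6079 -0.3941 -0.0433] 325.19226210127806 278.32858581150947 206.29473418421486 [[ 0.5115  0.8593  0.0001]
 [ 0.8293 -0.4937  0.2617]
 [ 0.2249 -0.1338 -0.9651]] [-0.0923 -0.5429  0.2103]
neck_grip [(0.78, array([ 0.51025235, -0.18872255,  0.122     ])), (0.32, array([ 0.37294565, -0.37109741,  0.122     ]))]
lug_a [(0.95, array([ 0.5524718 , -0.22791274,  0.088     ])), (0.92, array([ 0.4667851 , -0.17130793,  0.088     ])), (0.83, array([0.29865791, 0.4331518 , 0.088     ]))]
outer_plate [(0.9, array([ 0.52827019, -0.18087358,  0.066     ])), (0.59, array([0.29861116, 0.41460537, 0.066     ]))]
```

View pics/m8.png

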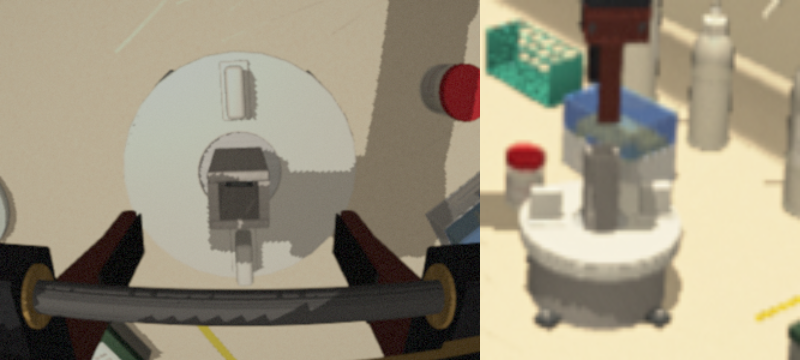

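Request:
apply_moves(deltas=[[[0, 0, 0.04, -2.5, 1.25, 0, -1], [0, 0, 0.04, -2.85, 1.4, 0, -1], [0, 0, 0, 0, 0, -1, -1], [0, 0, 0, 0, 0, -2, -1], [0, 0, 0, 0, 0, -3, -1], [0, 0, 0, 0, 0, -1.5, -1], [0, 0, 0, 0, 0, 0, -1], [0, 0, 0, 0, 0, 0, -1]]])

```text
time: 15.1
ee_pos: [0.4572, -0.1703, 0.1066]
tool_rot: [[-0.897, 0.442, -0.0], [0.442, 0.897, -0.0], [0.0, -0.0, -1.0]]
force: [-0.2, -1.2, 0.0]
gripper_width: 0.0877
grasp_force: 0.0
```

```bash
python3 b.py 0.06 w8; python3 -c "
from h import *
w=np.load('pics/w8.npy',allow_pickle=True).item()
cv2.imwrite('pics/m9.png',cv2.resize(w['color'][100:400,80:480],(800,600)))"
```

```text
neck_grip 0.76 [280.3 359.3] [ 0.5124 -0.1961]
lug_a 0.81 [282.2 243.9] [ 0.4591 -0.1686]
15.45 [ 0.4574 -0.17    0.1072] [[-0.8975  0.4411  0.0012]
 [ 0.4411  0.8975 -0.    ]
 [-0.0011  0.0005 -1.    ]] [-0.1146  0.3465  0.4132  2.1224 -0.2113  0.7098  1.5516] 0.08795197465544022 [ 0.6829  0.6658 -0.9526] 325.19226210127806 278.32858581150947 206.29473418421486 [[ 0.4413  0.8974 -0.0008]
 [ 0.8667 -0.4259  0.2597]
 [ 0.2327 -0.1153 -0.9657]] [-0.0489 -0.4703  0.1509]
```

View pics/m9.png

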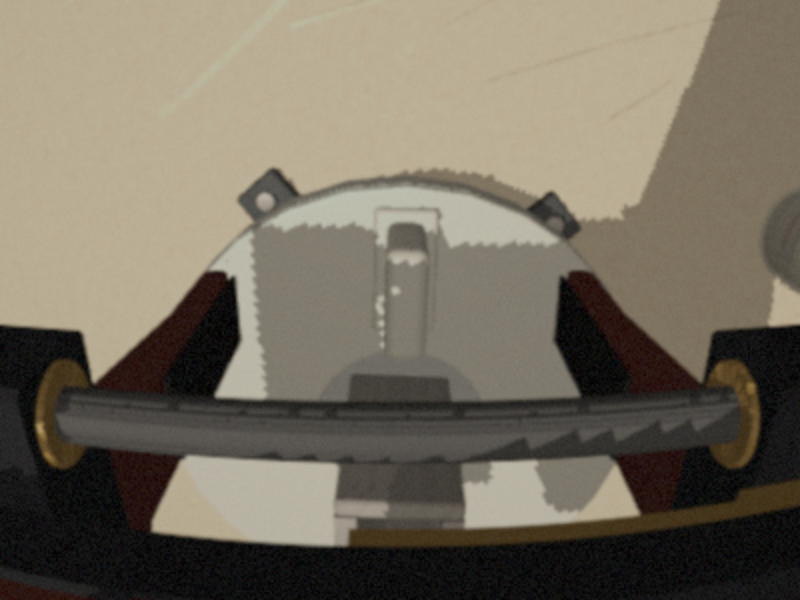

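Request:
apply_moves(deltas=[[[0, 0, 0, 0.1, 0.2, -1, -1], [0, 0, 0, 0, 0, -1.2, -1], [0, 0, 0, 0, 0, -0.8, -1], [0, 0, 0, 0, 0, 0, -1], [0, 0, 0, 0, 0, 0, 1], [0, 0, 0, 0, 0, 0, 1], [0, 0, 0, 0, 0, 0, 1], [0, 0, 0, 0, 0, 0, 1], [0, 0, 0, 0, 0, 0, 1], [0, 0, 0, 0, 0, 0, 1]]], newtons=45)

```text
time: 16.45
ee_pos: [0.4581, -0.168, 0.0768]
tool_rot: [[-0.897, 0.441, 0.0], [0.441, 0.897, 0.0], [-0.0, 0.0, -1.0]]
force: [0.7, 0.1, 0.3]
gripper_width: 0.0431
grasp_force: 0.0
```

Request:
apply_moves(deltas=[[[0, 0, 0, 0, 0, 0, 1], [0, 0, 0, 0, 0, 0, 1], [0, 0, 0, 0, 0, 0, 1], [0, 0, 0, 0, 0, 0, 1], [0, 0, 0, 0, 0, 0, 1], [0, 0, 0, 0, 0, 0, 1], [0, 0, 0, 0, 0, 0, 1], [0, 0, 0, 0, 0, 0, 1], [0, 0, 0, 0, 0, 0, 1]]])

```text
time: 17.35
ee_pos: [0.458, -0.168, 0.0766]
tool_rot: [[-0.897, 0.441, -0.0], [0.441, 0.897, -0.0], [0.0, -0.0, -1.0]]
force: [-0.4, -0.0, -0.5]
gripper_width: 0.0116
grasp_force: 44.9
```

Gripped (12 mm). Lift slowly first.

Request:
apply_moves(deltas=[[[0, 0, 0, 0, 0, 0.2, 1], [0, 0, 0, 0, 0, 0.3, 1], [0, 0, 0, 0, 0, 0.5, 1], [0, 0, 0, 0, 0, 0.5, 1], [0, 0, 0, 0, 0, 0.5, 1], [0, 0, 0, 0, 0, 0, 1], [0, 0, 0, 0, 0, 0, 1]]])

```text
time: 18.05
ee_pos: [0.4581, -0.1679, 0.0968]
tool_rot: [[-0.898, 0.441, 0.0], [0.441, 0.898, 0.0], [-0.0, 0.0, -1.0]]
force: [0.3, 0.1, -1.5]
gripper_width: 0.0119
grasp_force: 44.9
```

```bash
python3 -c "
from h import *
o=get_obs();print(o['force'],o['torque'],o['ee_pos'])
p=snap('side');b=p['color'][170:280,280:400];np.save('pics/s10.npy',p,allow_pickle=True)
print([(round(d['conf'],2),d['point']) for d in place_of(p,'lug_a')[:3]])
cv2.imwrite('pics/m10.png',cv2.resize(b,(654,600),interpolation=cv2.INTER_CUBIC))"
```

```text
[ 0.30135499  0.12743417 -1.48701066] [0.0011447  0.06278098 0.00060962] [ 0.45807228 -0.16792233  0.09684256]
[(0.94, [312.6, 228.7]), (0.76, [189.7, 188.7]), (0.64, [348.3, 225.0])]
```

View pics/m10.png

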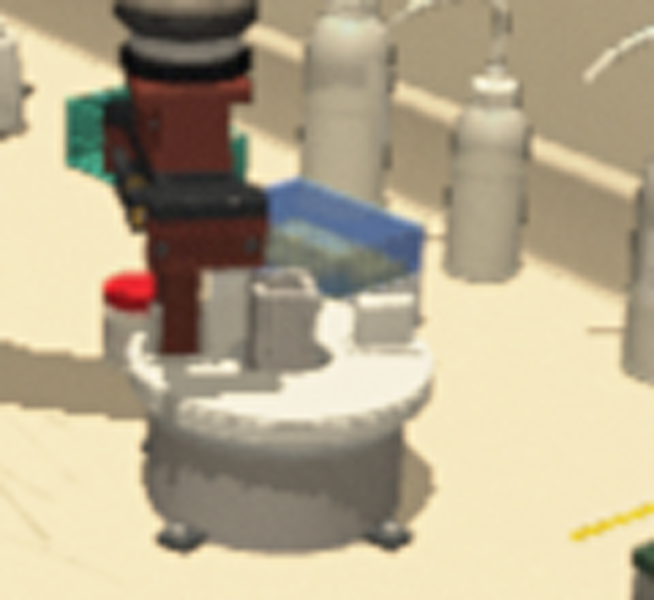

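Request:
apply_moves(deltas=[[[0, 0, 0, 0, 0, 0.5, 1], [0, 0, 0, 0, 0, 1, 1], [0, 0, 0, 0, 0, 1.5, 1], [0, 0, 0, 0, 0, 1.5, 1], [0, 0, 0, 0, 0, 1.5, 1], [0, 0, 0, 0, 0, 1.5, 1], [0, 0, 0, 0, 0, 1, 1], [0, 0, 0, 0, 0, 0, 1], [0, 0, 0, 0, 0, 0, 1], [0, 0, 0, 0, 0, 0, 1]]])

```text
time: 19.15
ee_pos: [0.4575, -0.1678, 0.1811]
tool_rot: [[-0.897, 0.441, -0.001], [0.441, 0.897, 0.0], [0.001, -0.0, -1.0]]
force: [-0.5, 0.2, -0.9]
gripper_width: 0.0116
grasp_force: 44.9
```

```bash
python3 -c "
from h import *
o=get_obs();print(o['force'],o['torque'],o['ee_pos'],o['gripper_width'],o['time'])
p=snap('side');z=.172
for a,z in (('neck_grip',.122),('lug_a',.193),('outer_plate',.171)): print(a,[(round(d['conf'],2),d['point'],atz(p,d['point'],z)) for d in place_of(p,a)[:3]])
for X in ([.5105,-.1965,.122],[.458,-.168,.193],[.5654,-.2225,.193]): print(proj(p,X))"
```

```text
[-0.51900569  0.21619432 -0.91080612] [ 0.0011462   0.07482668 -0.01488022] [ 0.45747733 -0.16780443  0.1810634 ] 0.011643697694824345 19.15
neck_grip [(0.82, [328.9, 226.2], array([ 0.50169395, -0.19560788,  0.122     ])), (0.2, [418.4, 286.5], array([ 0.45536102, -0.60323068,  0.122     ]))]
lug_a [(0.86, [352.4, 204.0], array([ 0.56537229, -0.22651689,  0.193     ])), (0.74, [198.1, 196.5], array([0.1913691 , 0.08847819, 0.193     ])), (0.61, [311.7, 207.9], array([ 0.43919553, -0.18712603,  0.193     ]))]
outer_plate [(0.95, [332.7, 210.9], array([ 0.51341598, -0.19638889,  0.171     ])), (0.72, [193.4, 198.7], array([0.19354831, 0.13455877, 0.171     ]))]
[331.30610444 225.70614509]
[312.97698876 204.842575  ]
[351.55210486 203.61226852]
```

Networks agree with the expected poses: outer lid level at 0.17 m, inner lid seated. Handing in.

```bash
python3 -c "
from rig import *
print(close_job())"
```

```text
the job is handed in; nothing more can be done
None
```

I handed the job in with the inner lid seated on the drum and the outer lid held level by one lug about 105 mm above the inner lid's underside; my last checks agreed, but the result hasn't been reported.

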